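# Slide the parts carrier out of its keeper and hold it up for inspection

### The arm

A 6-joint arm with a two-finger parallel gripper is mounted at the origin on the work surface. World frame = base frame: x ahead of the robot, y to its left, z up, the work surface at z = 0. Lengths are in m, angles in rad, forces in N, time in s.
With the tool pointing down it reaches from about 0.4 to 0.825 m from the base axis. Payload 7 kg.
Tool frame: the origin (TCP) lies between the finger pads; the fingertips stand 11 mm ahead of it and the grasp point (between the pads) lies 8 mm behind it; x points along the fingers, z is the direction in which the jaws open and shut, and the axes are right-handed (so a half turn about x gives the same grasp; the last joint's range is limited). The gripper opens to 88 mm and grips with 3 to 60 N. Pads are 19 mm wide; open, the fingers measure 130 mm over their backs; the gripper's body (78 mm by 193 mm) begins 47 mm behind the grasp point.
Start: joints at [-0.822, 0.359, 0.012, 0, -1.224, -0.288], TCP at [0.3, -0.605, 0.238] pointing down, gripper open.
Joint ranges: [-3.07, 3.07], [-1.43, 2.12], [-1.02, 1.25], [-3.03, 1.67], [-3.05, -0], [-3.03, 3.03]. Speed limits (rad/s): [2.39, 2.39, 3.01, 3.14, 3.14, 3.14].

### API

Orientations are given as [roll, pitch, yaw] about the fixed x, y, z axes, in that order (R = Rz(yaw) Ry(pitch) Rx(roll)).
In Python, from station import arm gives the robot as it stands.
- The arm moves only by the tool jog_arm, never from a script. Its argument "motion" is a list of rows, each an object of numbers: "dx", "dy", "dz": the shift along the tool's x, y, z in m; "twist": the turn about the tool's x in degrees. In form: [{"dx": .., "dy": .., "dz": .., "twist": ..}, ...]. A call has 1 to 20 rows; each row is the pose to reach, as a shift and turn from the pose commanded when the call began, along the tool's axes at that moment; what a row does not reach only later rows make up. A row lasts 1/12 s, in which the tool goes at most 41.7 mm and 7.16 degrees, less where a joint would pass 70% of its speed; a pose out of reach is approached as far as the arm can. A call with a gripper value outside its range is refused whole. "gripper" is the finger opening in m, from 0 to 0.0876, set as the call begins (left out, the last holds). The fingers move at their own pace and stop on an object; "newtons" is the grip in N (left out, the last holds). Time passes only in rows, so rows that repeat a pose let the fingers close. It gives the time, the measured TCP pose, the force and the opening at its end, in the units of the state.
- arm.get_state(): the state, without advancing time (a new reading comes with each control period).
- arm.grab_frame(name): name is "scene" or "top"; returns the picture (384x512x3 uint8, red, green, blue); there is no depth.
- arm.camera_model(name): a dict with "camera_matrix" (3x3 intrinsics, pixels), "eye" and "attitude" of the camera in the world. Camera axes: x right, y down, z forward; pixel columns grow to the right and rows downward; lengths in m; the calibration is good to about 2 mm. A picture is of the moment at which its call begins. camera_model takes no time and is no camera call.
- arm.job_done(): hands the job in, once; it reports no verdict.
The state is a dict: "t": time; "q": joint angles; "qd": joint speeds; "joint_efforts": joint torques, N m; "eef_pos": TCP position; "ee_rot": TCP orientation; "force": force on the tool from outside, world axes, zero at the start; "moment": the same for the moment, N m; "width": finger opening in m.
Only numpy, scipy, OpenCV 4.12 (cv2) and the standard library are available. Lean on these libraries where they do the work, as an engineer would, in place of code of your own. Each camera call takes 0.05 s, during which the arm holds its last target.

### The job

Grip the grey parts carrier by its black handle and slide it sideways along the bench, without lifting it, out from under the two aluminium keeper rails until it stands centred on the green ring (not the yellow one). Then lift it straight up about 12 cm above the ring and finish while still holding it there in the gripper, steady and level, with both acrylic pucks still on it. Leave the other things on the bench where they are.

Things in the scene. Friction and masses are not known exactly. Their poses are not given: they have to be found in the camera images.
- carrier: Loose carrier, 0.3-0.55 kg: grey plate 130 (its x) x 100 (y) x 8 mm, low blue rim on top (14 mm above the bench, 100 x 96 mm outside), 14 mm post in the middle with a black bar handle. Origin: centre of the plate's underside, z up; it balances about this axis. Starts flat on the bench between the rails, within 15 mm of the keeper's centre, axes within 2 degrees of the keeper's.
- carrier_grip (a point): Centre of the black handle, 70 mm above the carrier's underside, axes as the carrier's. The handle is 56 mm long (x), 18 mm wide (y), 26 mm high (57 to 83 mm above the bench). Pinch across the 18 mm from above.
- keeper: Two fixed rails 84 mm long (along y), 18 mm high, inner walls 69 mm either side of centre in x, outer 79. Inward lips (underside 13 mm up, reaching to x = +-55 mm) cover the plate's edges: the carrier only slides out along y, at either open end; clear once its centre is 92 mm along y. Origin: centre between the rails on the bench, z up; yaw up to 17 degrees.
- green_mark: Flat green tape ring, 170 mm outside diameter, 12 mm broad, with a 24 mm green centre dot; nothing to bump over. Origin: its centre, at bench height. It lies on one side (+y or -y) of the keeper, the yellow ring on the other; which is which changes. The way from the keeper's end to it is free.
- yellow_mark: Same ring in yellow: not the destination.
- puck_blue: Loose blue acrylic puck, 28 mm diameter, 14 mm high, 20 g, lying inside the carrier's rim at the carrier's +x side of the post. Origin: centre of its underside.
- puck_amber: Loose amber acrylic puck, same size, on the -x side of the post.
- bottle: Bystander: closed clear bottle, 52 mm diameter, 130 mm tall, beyond the keeper. Origin: centre of its underside.
- jar: Bystander: glass jar with white lid, 64 mm diameter, 75 mm tall. Origin: centre of its underside.
- clamp: Bystander: steel spring clamp with red grips lying flat, about 135 mm long, 75 mm wide, 24 mm high. Origin: at its coil, on the bench.
- white_block: Bystander: white plastic block 90 x 40 x 60 mm high, on the left. Origin: centre of its underside.
- brush: Bystander: small brush lying on the right. Origin: on its underside.
- offcuts: Bystander: stack of green-tinted acrylic offcuts 80 x 80 x 18 mm. Origin: centre of its underside.

How it is judged:
On the way:
1. the carrier, still flat on the bench, has been slid onto the green ring (centre within 20 mm of the ring's centre) (horizontal distance between carrier and green_mark below 0.02 m and height (world z) of carrier below 0.006 m and angle between carrier's own z axis and vertical below 0.06 rad), for 0.1 s.
At the end, for the whole second after the job is handed in: The gripper still holds the carrier in the air: underside 80 to 170 mm above the bench, centre within 40 mm of the green ring's centre, tilted less than 5 degrees, at rest (under 20 mm/s, 0.15 rad/s), both pucks lying on its plate inside the rim, the bystanders within 30 mm of where they started (height (world z) of carrier between 0.08 and 0.17 m and horizontal distance between carrier and green_mark below 0.04 m and angle between carrier's own z axis and vertical below 0.09 rad and linear speed of carrier below 0.02 m/s and angular speed of carrier below 0.15 rad/s and contact force between carrier and the fingers above 1 N and horizontal distance between each of puck_blue, puck_amber and carrier below 0.065 m and z of puck_blue in the frame of carrier between 0.002 and 0.016 m and z of puck_amber in the frame of carrier between 0.002 and 0.016 m and distance of each of bottle, jar, clamp, white_block, brush, offcuts from where it was at the start of the episode below 0.03 m); the arm keeps its last pose, push and grip.
It fails at once if the carrier is lifted (more than 10 mm) while more than 40 mm away from the green ring's centre (height (world z) of carrier above 0.01 m and horizontal distance between carrier and green_mark above 0.04 m).
It fails at once if the carrier is tipped more than 12 degrees (angle between carrier's own z axis and vertical above 0.21 rad).
It fails at once if a puck comes off the carrier (horizontal distance between any of puck_blue, puck_amber and carrier above 0.08 m).
It fails at once if a bystander is pushed more than 30 mm (distance of any of bottle, jar, clamp, white_block, brush, offcuts from where it was at the start of the episode above 0.03 m).
It also fails if it takes over 43 s, if anything falls off the work surface, if the arm or the gripper's body presses on something with over 40 N, if the wrist force passes 120 N, or if a joint passes its speed limit or range.

## Working session

There is one attempt and no reset: what is moved stays moved. The work goes in short steps, Python scripts to look and compute and a tool call to move; the robot and the scene stay as the last step left them, time stands still between calls to the robot, and variables do not carry over. Pictures are saved under pics/ and viewed, and the job is handed in when it is done.

Besides the shell and the picture viewer there is one more tool, called after "Call:" as name([rows], argument=value, ...), one row to a line, values as JSON. jog_arm: Moves the arm, as the interface text tells. Its arguments: {"type":"object","properties":{"motion":{"type":"array"},"gripper":{"type":"number"},"newtons":{"type":"number"}},"required":["motion"]}

```bash
mkdir -p pics; ls; python3 - <<'E'
from station import arm
import cv2,numpy as np
print(arm.get_state())
for n in("top","scene"):
    f=arm.grab_frame(n); cv2.imwrite(f"pics/{n}0.png",cv2.resize(f[:,:,::-1],(800,600),interpolation=cv2.INTER_CUBIC)); cv2.imwrite(f"pics/raw_{n}0.png",f[:,:,::-1]); print(arm.camera_model(n))
E
```

```text
pics
{'t': 0.0, 'q': array([-8.21909241e-01,  3.59379212e-01,  1.10592022e-02, -3.55647498e-04,
       -1.22410843e+00, -2.88132166e-01]), 'qd': array([ 1.57682499e-03,  1.51652145e-05,  2.59192988e-04,  4.18779333e-04,
        1.97750440e-05, -6.95091255e-04]), 'joint_efforts': array([-4.33679752e-04, -5.82718134e+01,  2.93046999e+01,  6.99684441e+00,
        6.78255004e-03, -1.45636864e-04]), 'eef_pos': array([ 0.29990634, -0.60418361,  0.2366268 ]), 'ee_rot': array([0.08610832, 1.56913031, 2.11753845]), 'force': array([-0.58559709,  0.38174061,  0.30163458]), 'moment': array([ 0.006655  ,  0.0125175 , -0.03709952]), 'width': 0.08789809372455006}
{'camera_matrix': array([[419.23313999,   0.        , 254.99483976],
       [  0.        , 419.23313999, 183.35666758],
       [  0.        ,   0.        ,   1.        ]]), 'eye': array([ 0.47351051, -0.00518886,  1.32955283]), 'attitude': array([-3.03899691, -0.00565266, -1.59967526])}
{'camera_matrix': array([[359.01610001,   0.        , 245.27647951],
       [  0.        , 359.01610001, 195.00978625],
       [  0.        ,   0.        ,   1.        ]]), 'eye': array([1.24393341, 0.20807696, 0.85520881]), 'attitude': array([-2.44431711, -0.01849913,  1.92471523])}
```

View pics/top0.png

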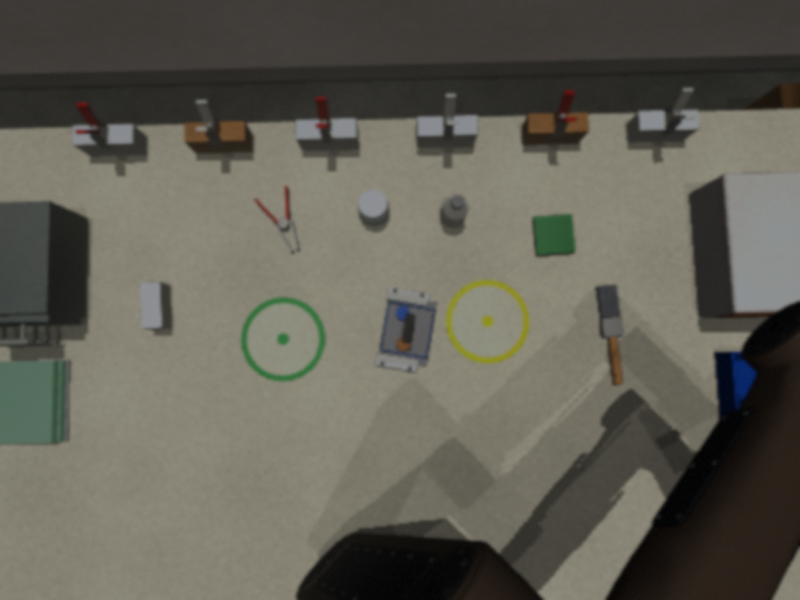

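View pics/scene0.png

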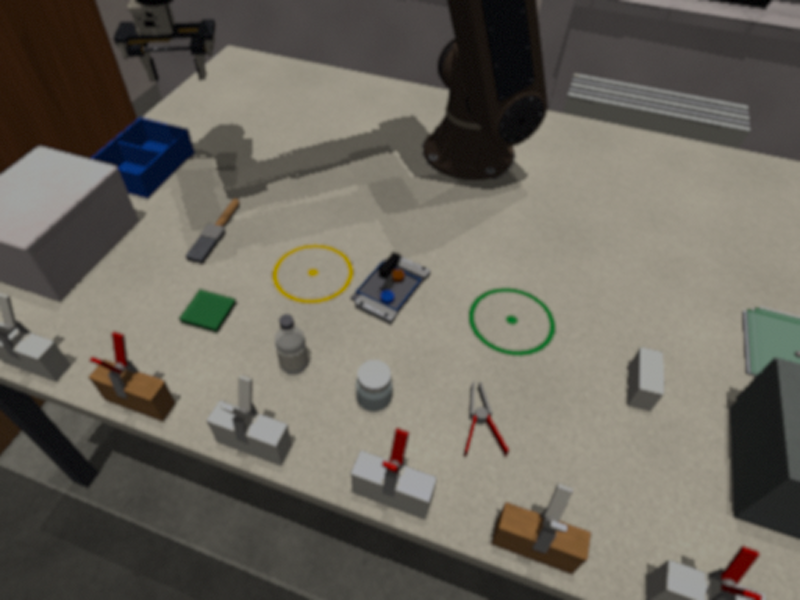

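The top view has +x up and +y left. The green ring is at (283,339) on the left, and the keeper is at about (404,331). I'll enlarge the crops next.

```bash
python3 - <<'E'
import cv2
t=cv2.imread("pics/raw_top0.png"); s=cv2.imread("pics/raw_scene0.png")
# top crop cols 225-300 rows 175-245 x10
cv2.imwrite("pics/ct.png",cv2.resize(t[178:244,225:301],None,fx=9,fy=9,interpolation=cv2.INTER_CUBIC))
cv2.imwrite("pics/cs.png",cv2.resize(s[155:211,218:284],None,fx=10,fy=10,interpolation=cv2.INTER_CUBIC))
E
```

```text
(no output)
```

View pics/ct.png

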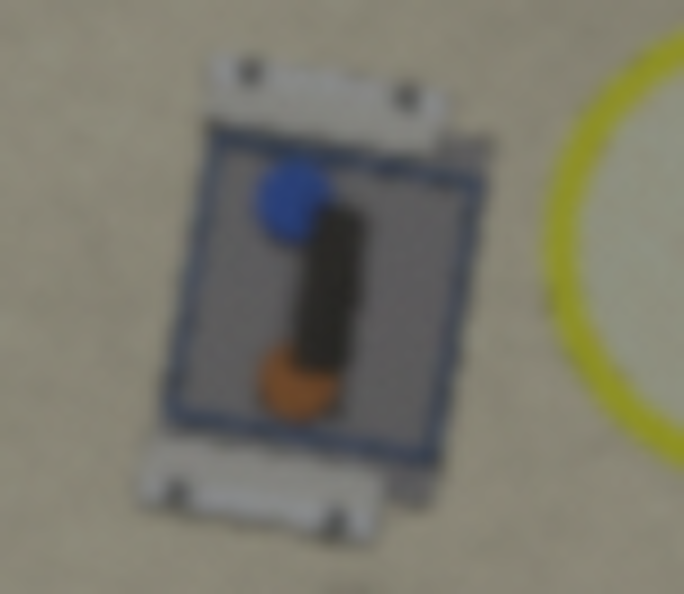

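View pics/cs.png

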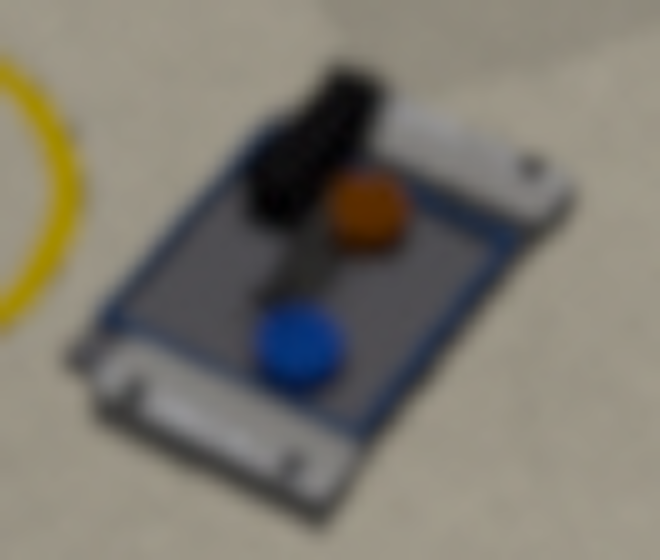

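```bash
cat > h.py <<'E'
import numpy as np,cv2
from station import arm
from scipy.spatial.transform import Rotation as R
def w(cam,px,z):
    m=arm.camera_model(cam);K=m["camera_matrix"];A=R.from_euler("xyz",m["attitude"]).as_matrix()
    px=np.atleast_2d(px).astype(float)
    d=(A@np.linalg.inv(K)@np.c_[px,np.ones(len(px))].T).T
    return m["eye"]+d*((z-m["eye"][2])/d[:,2])[:,None]
def crop(p,c0,r0,s): return (np.array(p,float)+.5)/s-.5+[c0,r0]
E
python3 - <<'E'
from h import *
T=lambda p,z:w("top",crop(p,225,178,9),z)[:,:2]
def ang(v): return np.degrees(np.arctan2(v[1],v[0]))
r=T([(212,128),(487,180),(437,465),(165,418)],.014)
print("rim",r.mean(0), "x-axis angs",ang(r[0]-r[3]),ang(r[1]-r[2]),"y",ang(r[0]-r[1])-90,ang(r[3]-r[2])-90, [np.linalg.norm(r[i]-r[(i+1)%4]) for i in range(4)])
h=T([(322,205),(365,212),(343,372),(298,365)],.083)
print("handle",h.mean(0),ang(h[0]-h[3]),ang(h[1]-h[2]),[np.linalg.norm(h[i]-h[(i+1)%4]) for i in range(4)])
k=T([(212,55),(450,92),(370,545),(138,500)],.018)
print("keeper",k.mean(0),"y",ang(k[0]-k[1])-90,ang(k[3]-k[2])-90,"x",ang(k[0]-k[3]),ang(k[1]-k[2]))
for n in("top","scene"):
    f=cv2.imread(f"pics/raw_{n}0.png").astype(int)
    b,g,rr=f[...,0],f[...,1],f[...,2]
    m=((g-rr>25)&(g-b>15)).astype(np.uint8)
    nn,l,st,c=cv2.connectedComponentsWithStats(m)
    for i in range(1,nn):
        if st[i,4]>10:
            ys,xs=np.where(l==i); p=w(n,np.c_[xs,ys],0)
            print(n,st[i],(p.min(0)+p.max(0))[:2]/2,p.mean(0)[:2])
S=lambda p,z:w("scene",crop(p,218,155,10),z)[:,:2]
print("scene rim",S([(250,135),(100,315),(365,437),(520,240)],.014))
E
```

```text
rim [ 0.52246663 -0.03192349] x-axis angs -10.73621591790516 -11.911633952416778 y -12.36752200997077 -11.408174814282773 [np.float64(0.09781550256619859), np.float64(0.10059993063546825), np.float64(0.09571878731071701), np.float64(0.10224080159423439)]
handle [ 0.52274993 -0.032834  ] -10.249431083223122 -9.616347420040674 [np.float64(0.0144066391109309), np.float64(0.0532510413981348), np.float64(0.014994215606121287), np.float64(0.053353674647666396)]
keeper [ 0.5228361  -0.02053842] y -10.502597313052476 -12.557634941759503 x -10.95264496132544 -11.896060758116855
top [342 138  26  25 567] [ 0.70961301 -0.33989501] [ 0.71012982 -0.33955164]
top [154 190  54  54 588] [0.51196601 0.22150525] [0.51061222 0.22055025]
top [178 213   7   8  46] [0.51152918 0.22008138] [0.51153474 0.22048069]
top [  0 233  21  45 441] [0.40744571 0.75554025] [0.41167584 0.76289088]
top [ 31 232   6  50 130] [0.40053127 0.68141935] [0.4046348  0.67842624]
top [ 39 238   2   6  12] [0.44922583 0.66387579] [0.44922335 0.66387479]
top [ 15 260   7  16  31] [0.36785228 0.72869703] [0.36933563 0.72758716]
scene [300 184  55  44 453] [0.5113828  0.22060204] [0.51858264 0.22177745]
scene [116 186  34  25 543] [ 0.70097483 -0.34423254] [ 0.70194529 -0.34388547]
scene [479 198  33  36 753] [0.3761223  0.70857776] [0.36121034 0.70908396]
scene [324 202   7   6  33] [0.51102975 0.2207309 ] [0.51079582 0.22076991]
scene [480 212   4  25  35] [0.41784243 0.66410864] [0.41738807 0.66385364]
scene rim [[ 0.47308346 -0.06962365]
 [ 0.56324298 -0.08577264]
 [ 0.57988332  0.00771808]
 [ 0.48541037  0.02683356]]
```

```bash
cat >> h.py <<'E'
def plan(tx,ty,tz,yaw_deg):
    """target TCP, carrier yaw (deg): jaw z along +-carrier y. prints tool-frame shift"""
    s=arm.get_state();A=R.from_euler("xyz",s["ee_rot"]).as_matrix()
    d=A.T@(np.array([tx,ty,tz])-s["eef_pos"])
    print("t",s["t"],"pos",s["eef_pos"].round(4),"width",round(s["width"],4),"F",s["force"].round(1),"M",s["moment"].round(2))
    print("axes cols",A.round(4).tolist())
    y=np.radians(yaw_deg);best=None
    for sg in(1,-1):
        t=A.T@(sg*np.array([-np.sin(y),np.cos(y),0]))
        # twist about tool x moving z toward t: z->(-sin, cos)
        print("shift",d.round(4),"twist",np.degrees(np.arctan2(-t[1],t[2])).round(2))
E
python3 -c "
from h import *
plan(.5225,-.0322,.20,-11.3)"
```

```text
t 0.1 pos [ 0.3    -0.6042  0.2367] width 0.088 F [-0.2 -0.2  0. ] M [-0.03  0.04  0.01]
axes cols [[-0.0008, -0.8957, -0.4446], [0.0013, -0.4446, 0.8957], [-1.0, 0.0001, 0.0015]]
shift [ 0.0373 -0.4536  0.4134] twist 37.7
shift [ 0.0373 -0.4536  0.4134] twist -142.3
```

Call:
jog_arm([
  {"dx": 0.0,"dy": -0.012,"dz": 0.011,"twist": 1},
  {"dx": 0.005,"dy": -0.036,"dz": 0.033,"twist": 3},
  {"dx": 0.01,"dy": -0.063,"dz": 0.057,"twist": 5},
  {"dx": 0.015,"dy": -0.09,"dz": 0.082,"twist": 7.5},
  {"dx": 0.018,"dy": -0.118,"dz": 0.107,"twist": 10},
  {"dx": 0.02,"dy": -0.146,"dz": 0.133,"twist": 12.5},
  {"dx": 0.022,"dy": -0.174,"dz": 0.158,"twist": 15},
  {"dx": 0.024,"dy": -0.202,"dz": 0.184,"twist": 17.5},
  {"dx": 0.026,"dy": -0.23,"dz": 0.21,"twist": 20},
  {"dx": 0.028,"dy": -0.258,"dz": 0.235,"twist": 22.5},
  {"dx": 0.03,"dy": -0.286,"dz": 0.26,"twist": 25},
  {"dx": 0.032,"dy": -0.314,"dz": 0.286,"twist": 27.5},
  {"dx": 0.034,"dy": -0.342,"dz": 0.312,"twist": 30},
  {"dx": 0.036,"dy": -0.37,"dz": 0.337,"twist": 32.5},
  {"dx": 0.037,"dy": -0.398,"dz": 0.363,"twist": 35},
  {"dx": 0.037,"dy": -0.422,"dz": 0.385,"twist": 36.5},
  {"dx": 0.037,"dy": -0.442,"dz": 0.403,"twist": 37.5},
  {"dx": 0.037,"dy": -0.4535,"dz": 0.4135,"twist": 37.8},
  {"dx": 0.037,"dy": -0.4535,"dz": 0.4135,"twist": 37.8},
], gripper=0.0876, newtons=30)

```text
t: 1.68
eef_pos: [0.5234, -0.03, 0.2002]
ee_rot: [1.187, 1.571, 2.561]
force: [0.2, -0.7, -0.8]
width: 0.0875
```

```bash
python3 -c "
from h import *
plan(.5225,-.0322,.062,-11.4)
f=arm.grab_frame('scene')[:,:,::-1]
cv2.imwrite('pics/s1.png',cv2.resize(f[100:240,180:330],None,fx=4,fy=4,interpolation=cv2.INTER_CUBIC))"
```

```text
t 1.6833 pos [ 0.5234 -0.03    0.2002] width 0.0875 F [ 0.2 -0.7 -0.8] M [-0.03 -0.1   0.02]
axes cols [[-0.0002, -0.9808, 0.1952], [0.0001, 0.1952, 0.9808], [-1.0, 0.0002, 0.0001]]
shift [ 0.1382  0.0004 -0.0024] twist 0.14
shift [ 0.1382  0.0004 -0.0024] twist -179.86
```

View pics/s1.png

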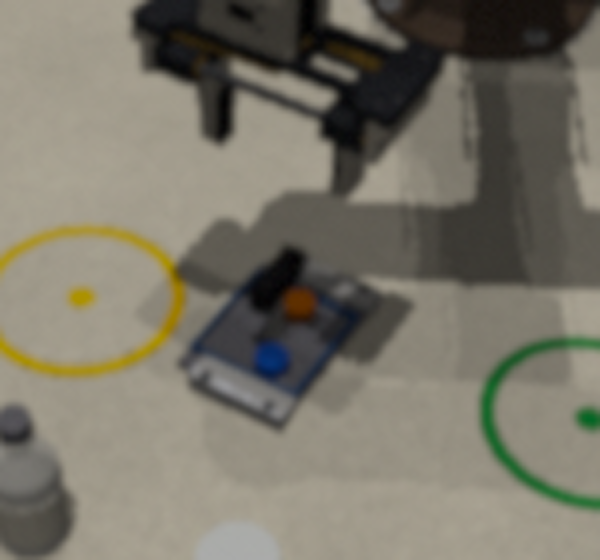

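The gripper is above the handle with its jaws lined up along the carrier's y axis. Nothing is close to it, so I'll descend.

Call:
jog_arm([
  {"dx": 0.01,"dz": -0.001},
  {"dx": 0.03,"dz": -0.002},
  {"dx": 0.05,"dz": -0.002},
  {"dx": 0.065,"dz": -0.002},
  {"dx": 0.075,"dz": -0.002},
  {"dx": 0.08,"dz": -0.002},
  {"dx": 0.08,"dz": -0.002},
])

```text
invalid input
```

```bash
python3 -c "
from h import *
plan(.5225,-.0322,.062,-11.4)
f=arm.grab_frame('scene')[:,:,::-1]
cv2.imwrite('pics/s2.png',cv2.resize(f[100:220,190:300],None,fx=5,fy=5,interpolation=cv2.INTER_CUBIC))"
```

```text
t 1.7333 pos [ 0.5226 -0.0312  0.2001] width 0.0878 F [-0.5 -0.4  0.9] M [-0.05 -0.   -0.02]
axes cols [[-0.0008, -0.9808, 0.1953], [-0.0001, 0.1953, 0.9808], [-1.0, 0.0008, -0.0003]]
shift [ 0.1381 -0.0002 -0.0009] twist 0.14
shift [ 0.1381 -0.0002 -0.0009] twist -179.86
```

View pics/s2.png

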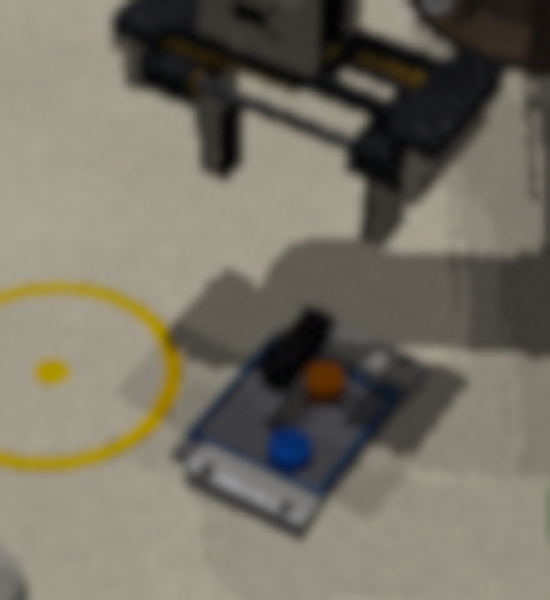

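The call was refused because every row needs all four keys, so the arm hasn't moved since. I'll resend it with the rows complete.

Call:
jog_arm([
  {"dx": 0.01,"dy": 0,"dz": -0.0005,"twist": 0},
  {"dx": 0.03,"dy": 0,"dz": -0.0005,"twist": 0},
  {"dx": 0.05,"dy": 0,"dz": -0.0005,"twist": 0},
  {"dx": 0.07,"dy": 0,"dz": -0.0005,"twist": 0},
  {"dx": 0.085,"dy": 0,"dz": -0.0005,"twist": 0},
  {"dx": 0.09,"dy": 0,"dz": -0.0005,"twist": 0},
  {"dx": 0.09,"dy": 0,"dz": -0.0005,"twist": 0},
  {"dx": 0.09,"dy": 0,"dz": -0.0005,"twist": 0},
])

```text
t: 2.45
eef_pos: [0.5223, -0.0337, 0.1107]
ee_rot: [2.815, 1.57, -2.097]
force: [-0.0, -0.6, -0.1]
width: 0.0879
```

```bash
python3 -c "
from h import *
plan(.5225,-.0322,.062,-11.4)
f=arm.grab_frame('scene')[:,:,::-1]
cv2.imwrite('pics/s3.png',cv2.resize(f[100:220,190:300],None,fx=5,fy=5,interpolation=cv2.INTER_CUBIC))"
```

```text
t 2.45 pos [ 0.5223 -0.0337  0.1107] width 0.0879 F [-0.  -0.6 -0.1] M [ 0.02 -0.06  0.04]
axes cols [[-0.0002, -0.9802, 0.1983], [-0.0003, 0.1983, 0.9802], [-1.0, 0.0001, -0.0003]]
shift [0.0487 0.0001 0.0015] twist -0.03
shift [0.0487 0.0001 0.0015] twist 179.97
```

View pics/s3.png

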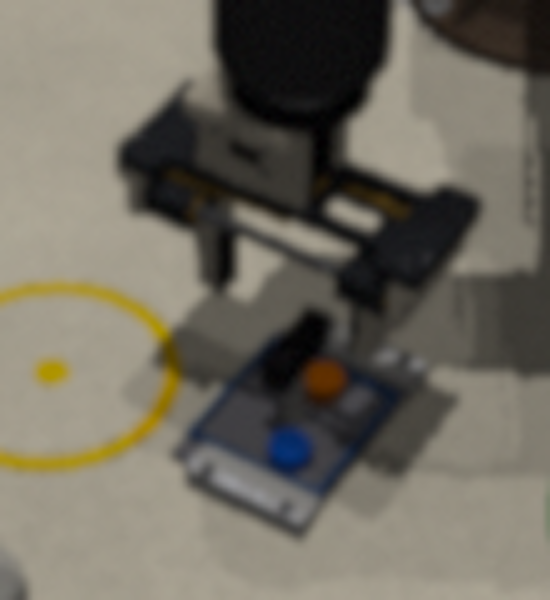

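Call:
jog_arm([
  {"dx": 0.01,"dy": 0,"dz": 0.001,"twist": 0},
  {"dx": 0.025,"dy": 0,"dz": 0.001,"twist": 0},
  {"dx": 0.037,"dy": 0,"dz": 0.001,"twist": 0},
  {"dx": 0.044,"dy": 0,"dz": 0.001,"twist": 0},
  {"dx": 0.048,"dy": 0,"dz": 0.001,"twist": 0},
  {"dx": 0.0485,"dy": 0,"dz": 0.001,"twist": 0},
  {"dx": 0.0485,"dy": 0,"dz": 0.001,"twist": 0},
  {"dx": 0.0485,"dy": 0,"dz": 0.001,"twist": 0},
])

```text
t: 3.17
eef_pos: [0.523, -0.032, 0.0626]
ee_rot: [-1.206, 1.57, 0.166]
force: [-0.0, -1.2, 0.0]
width: 0.0879
```

```bash
python3 -c "
from h import *
plan(.5225,-.0322,.062,-11.4)
f=arm.grab_frame('scene')[:,:,::-1]
cv2.imwrite('pics/s4.png',cv2.resize(f[100:220,190:300],None,fx=5,fy=5,interpolation=cv2.INTER_CUBIC))"
```

```text
t 3.1667 pos [ 0.523  -0.032   0.0626] width 0.0879 F [-0.  -1.2  0. ] M [-0.05 -0.01  0.02]
axes cols [[0.001, -0.9803, 0.1974], [0.0002, 0.1974, 0.9803], [-1.0, -0.0009, 0.0003]]
shift [ 0.0006  0.0005 -0.0003] twist 0.01
shift [ 0.0006  0.0005 -0.0003] twist -179.99
```

View pics/s4.png

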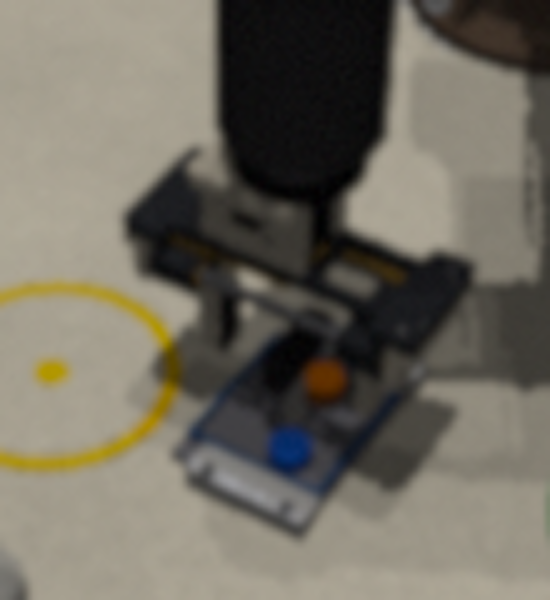

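The fingers straddle the handle, so I'll close the gripper.

Call:
jog_arm([
  {"dx": 0,"dy": 0,"dz": 0,"twist": 0},
  {"dx": 0,"dy": 0,"dz": 0,"twist": 0},
  {"dx": 0,"dy": 0,"dz": 0,"twist": 0},
  {"dx": 0,"dy": 0,"dz": 0,"twist": 0},
  {"dx": 0,"dy": 0,"dz": 0,"twist": 0},
  {"dx": 0,"dy": 0,"dz": 0,"twist": 0},
  {"dx": 0,"dy": 0,"dz": 0,"twist": 0},
  {"dx": 0,"dy": 0,"dz": 0,"twist": 0},
  {"dx": 0,"dy": 0,"dz": 0,"twist": 0},
  {"dx": 0,"dy": 0,"dz": 0,"twist": 0},
], gripper=0.0, newtons=30)

```text
t: 4.05
eef_pos: [0.5225, -0.0321, 0.062]
ee_rot: [1.496, 1.571, 2.868]
force: [-0.9, 0.1, 0.4]
width: 0.0267
```

```bash
python3 -c "
from h import *
plan(.5225,-.0322,.062,-11.4)
f=arm.grab_frame('scene')[:,:,::-1]
cv2.imwrite('pics/s5.png',cv2.resize(f[100:220,190:300],None,fx=5,fy=5,interpolation=cv2.INTER_CUBIC))"
```

```text
t 4.05 pos [ 0.5225 -0.0321  0.062 ] width 0.0267 F [-0.9  0.1  0.4] M [-0.06 -0.04  0.03]
axes cols [[-0.0001, -0.9803, 0.1977], [0.0, 0.1977, 0.9803], [-1.0, 0.0001, 0.0]]
shift [ 0.     -0.     -0.0001] twist -0.0
shift [ 0.     -0.     -0.0001] twist 180.0
```

View pics/s5.png

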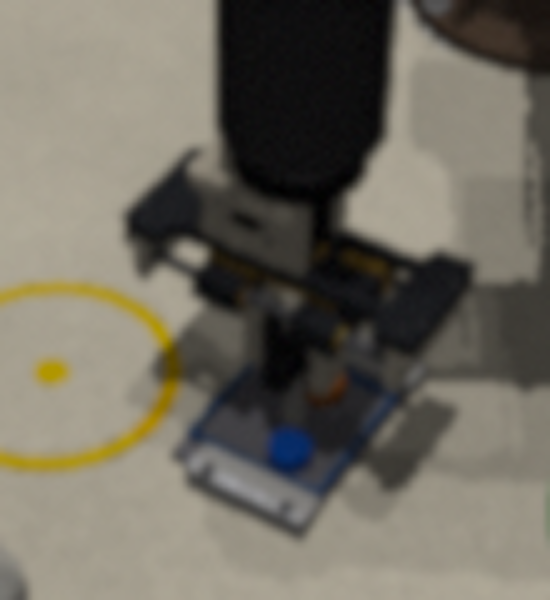

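The fingers are still closing, with the opening at 26.7 mm and the handle 18 mm wide.

Call:
jog_arm([
  {"dx": 0,"dy": 0,"dz": 0,"twist": 0},
  {"dx": 0,"dy": 0,"dz": 0,"twist": 0},
  {"dx": 0,"dy": 0,"dz": 0,"twist": 0},
  {"dx": 0,"dy": 0,"dz": 0,"twist": 0},
  {"dx": 0,"dy": 0,"dz": 0,"twist": 0},
])

```text
t: 4.52
eef_pos: [0.5227, -0.0319, 0.0621]
ee_rot: [-0.909, 1.57, 0.463]
force: [0.9, 1.5, -0.8]
width: 0.0178
```

```bash
python3 -c "
from h import *
plan(.5225,-.0322,.062,-11.4)"
```

```text
t 4.5167 pos [ 0.5227 -0.0319  0.0621] width 0.0178 F [ 0.9  1.5 -0.8] M [ 0.53 -0.21 -0.04]
axes cols [[0.0003, -0.9803, 0.1975], [0.0002, 0.1975, 0.9803], [-1.0, -0.0003, 0.0002]]
shift [ 0.0001  0.0002 -0.0003] twist 0.01
shift [ 0.0001  0.0002 -0.0003] twist -179.99
```

The handle is held, with the opening at 17.8 mm. Now a gentle slide along tool +z, first part only, to check the forces.

Call:
jog_arm([
  {"dx": 0,"dy": 0,"dz": 0.001,"twist": 0},
  {"dx": 0,"dy": 0,"dz": 0.003,"twist": 0},
  {"dx": 0,"dy": 0,"dz": 0.006,"twist": 0},
  {"dx": 0,"dy": 0,"dz": 0.01,"twist": 0},
  {"dx": 0,"dy": 0,"dz": 0.015,"twist": 0},
  {"dx": 0,"dy": 0,"dz": 0.02,"twist": 0},
  {"dx": 0,"dy": 0,"dz": 0.025,"twist": 0},
  {"dx": 0,"dy": 0,"dz": 0.03,"twist": 0},
  {"dx": 0,"dy": 0,"dz": 0.034,"twist": 0},
  {"dx": 0,"dy": 0,"dz": 0.037,"twist": 0},
  {"dx": 0,"dy": 0,"dz": 0.039,"twist": 0},
  {"dx": 0,"dy": 0,"dz": 0.04,"twist": 0},
  {"dx": 0,"dy": 0,"dz": 0.04,"twist": 0},
])

```text
t: 5.6
eef_pos: [0.5306, 0.0075, 0.0621]
ee_rot: [-0.328, 1.57, 1.044]
force: [-1.0, -0.6, 3.2]
width: 0.0179
```

```bash
python3 -c "
from h import *
plan(.5453,.0805,.062,-11.4)
for n,(r,c) in dict(top=(165,215),scene=(110,200)).items():
  f=arm.grab_frame(n)[:,:,::-1]
  cv2.imwrite(f'pics/{n}6.png',cv2.resize(f[r:r+110,c:c+120],None,fx=5,fy=5,interpolation=cv2.INTER_CUBIC))"
```

```text
t 5.6 pos [0.5306 0.0075 0.0621] width 0.0179 F [-1.  -0.6  3.2] M [-0.55  0.53 -0.02]
axes cols [[0.0002, -0.9803, 0.1975], [0.0003, 0.1975, 0.9803], [-1.0, -0.0001, 0.0003]]
shift [ 0.0001 -0.      0.0745] twist 0.01
shift [ 0.0001 -0.      0.0745] twist -179.99
```

View pics/scene6.png

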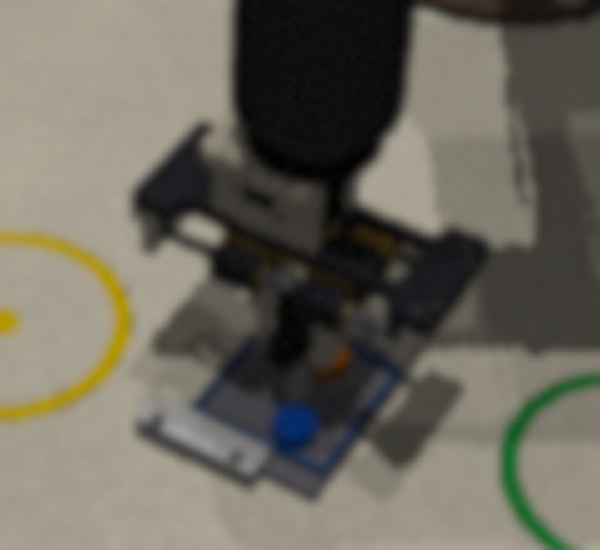

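View pics/top6.png

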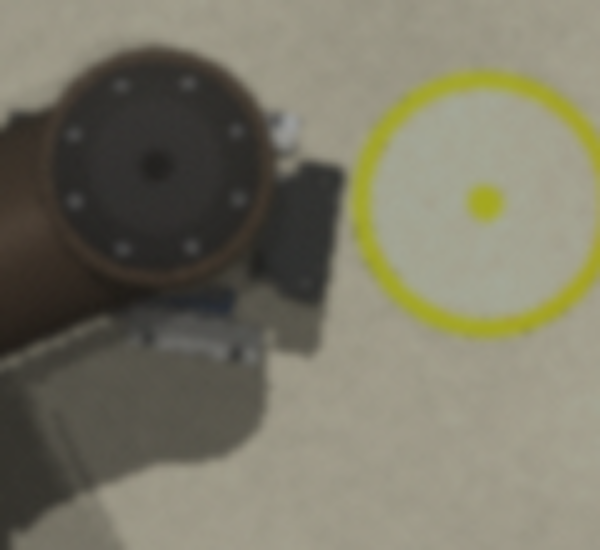

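The carrier slides freely: the forces stay within 3 N, it is coming out of the +y end, and both pucks are in place. I'll continue straight until it is past clear.

Call:
jog_arm([
  {"dx": 0,"dy": 0,"dz": 0.001,"twist": 0},
  {"dx": 0,"dy": 0,"dz": 0.003,"twist": 0},
  {"dx": 0,"dy": 0,"dz": 0.006,"twist": 0},
  {"dx": 0,"dy": 0,"dz": 0.01,"twist": 0},
  {"dx": 0,"dy": 0,"dz": 0.015,"twist": 0},
  {"dx": 0,"dy": 0,"dz": 0.021,"twist": 0},
  {"dx": 0,"dy": 0,"dz": 0.027,"twist": 0},
  {"dx": 0,"dy": 0,"dz": 0.033,"twist": 0},
  {"dx": 0,"dy": 0,"dz": 0.039,"twist": 0},
  {"dx": 0,"dy": 0,"dz": 0.045,"twist": 0},
  {"dx": 0,"dy": 0,"dz": 0.051,"twist": 0},
  {"dx": 0,"dy": 0,"dz": 0.057,"twist": 0},
  {"dx": 0,"dy": 0,"dz": 0.063,"twist": 0},
  {"dx": 0,"dy": 0,"dz": 0.069,"twist": 0},
  {"dx": 0,"dy": 0,"dz": 0.074,"twist": 0},
  {"dx": 0,"dy": 0,"dz": 0.078,"twist": 0},
  {"dx": 0,"dy": 0,"dz": 0.081,"twist": 0},
  {"dx": 0,"dy": 0,"dz": 0.083,"twist": 0},
  {"dx": 0,"dy": 0,"dz": 0.084,"twist": 0},
  {"dx": 0,"dy": 0,"dz": 0.084,"twist": 0},
])

```text
t: 7.37
eef_pos: [0.5471, 0.0898, 0.0621]
ee_rot: [-0.229, 1.571, 1.143]
force: [-1.6, -2.4, 4.7]
width: 0.018
```

```bash
python3 -c "
from h import *
plan(.5113,.2206,.062,-11.4)
n='scene';r,c=110,220
f=arm.grab_frame(n)[:,:,::-1]
cv2.imwrite(f'pics/{n}7.png',cv2.resize(f[r:r+130,c:c+150],None,fx=4,fy=4,interpolation=cv2.INTER_CUBIC))"
```

```text
t 7.3667 pos [0.5471 0.0898 0.0621] width 0.018 F [-1.6 -2.4  4.7] M [-1.22  0.51 -0.01]
axes cols [[0.0001, -0.9803, 0.1974], [0.0001, 0.1974, 0.9803], [-1.0, -0.0, 0.0001]]
shift [1.000e-04 6.090e-02 1.211e-01] twist 0.01
shift [1.000e-04 6.090e-02 1.211e-01] twist -179.99
```

View pics/scene7.png

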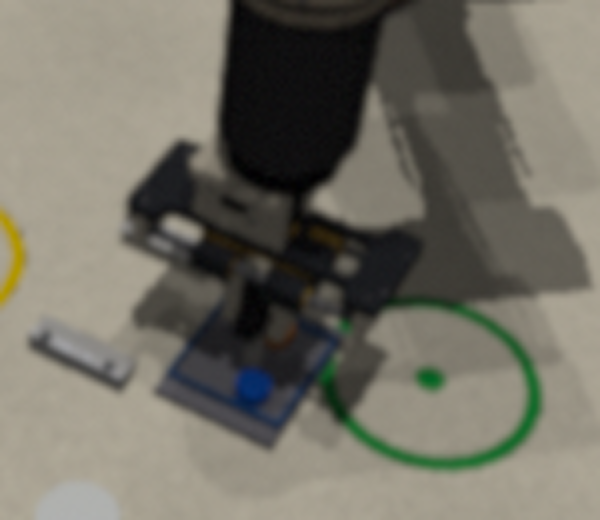

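The carrier is fully clear of the rails. Next is the diagonal slide to the ring's centre.

Call:
jog_arm([
  {"dx": 0,"dy": 0.0005,"dz": 0.001,"twist": 0},
  {"dx": 0,"dy": 0.0015,"dz": 0.003,"twist": 0},
  {"dx": 0,"dy": 0.0035,"dz": 0.007,"twist": 0},
  {"dx": 0,"dy": 0.006,"dz": 0.012,"twist": 0},
  {"dx": 0,"dy": 0.0095,"dz": 0.019,"twist": 0},
  {"dx": 0,"dy": 0.0135,"dz": 0.027,"twist": 0},
  {"dx": 0,"dy": 0.018,"dz": 0.036,"twist": 0},
  {"dx": 0,"dy": 0.0225,"dz": 0.045,"twist": 0},
  {"dx": 0,"dy": 0.027,"dz": 0.054,"twist": 0},
  {"dx": 0,"dy": 0.0315,"dz": 0.063,"twist": 0},
  {"dx": 0,"dy": 0.036,"dz": 0.072,"twist": 0},
  {"dx": 0,"dy": 0.0405,"dz": 0.081,"twist": 0},
  {"dx": 0,"dy": 0.045,"dz": 0.09,"twist": 0},
  {"dx": 0,"dy": 0.0495,"dz": 0.099,"twist": 0},
  {"dx": 0,"dy": 0.0535,"dz": 0.107,"twist": 0},
  {"dx": 0,"dy": 0.057,"dz": 0.113,"twist": 0},
  {"dx": 0,"dy": 0.059,"dz": 0.1175,"twist": 0},
  {"dx": 0,"dy": 0.0605,"dz": 0.12,"twist": 0},
  {"dx": 0,"dy": 0.061,"dz": 0.121,"twist": 0},
  {"dx": 0,"dy": 0.061,"dz": 0.121,"twist": 0},
])

```text
t: 9.08
eef_pos: [0.5111, 0.2205, 0.0621]
ee_rot: [0.164, 1.57, 1.536]
force: [-0.5, -0.9, 4.2]
width: 0.0176
```

Call:
jog_arm([
  {"dx": 0,"dy": 0,"dz": 0,"twist": 0},
  {"dx": 0,"dy": 0,"dz": 0,"twist": 0},
  {"dx": 0,"dy": 0,"dz": 0,"twist": 0},
])

```text
t: 9.33
eef_pos: [0.5111, 0.2205, 0.0621]
ee_rot: [0.161, 1.57, 1.532]
force: [-2.1, 2.0, 3.3]
width: 0.0177
```

```bash
python3 -c "
from h import *
plan(.5113,.2206,.062,-11.4)
n='scene';r,c=110,260
f=arm.grab_frame(n)[:,:,::-1]
cv2.imwrite(f'pics/{n}8.png',cv2.resize(f[r:r+130,c:c+120],None,fx=4.5,fy=4.5,interpolation=cv2.INTER_CUBIC))"
```

```text
t 9.3333 pos [0.5111 0.2205 0.0621] width 0.0177 F [-2.1  2.   3.3] M [0.55 0.94 0.03]
axes cols [[0.0, -0.9802, 0.1979], [0.0008, 0.1979, 0.9802], [-1.0, 0.0001, 0.0008]]
shift [ 0.0001 -0.0002  0.0001] twist -0.01
shift [ 0.0001 -0.0002  0.0001] twist 179.99
```

View pics/scene8.png

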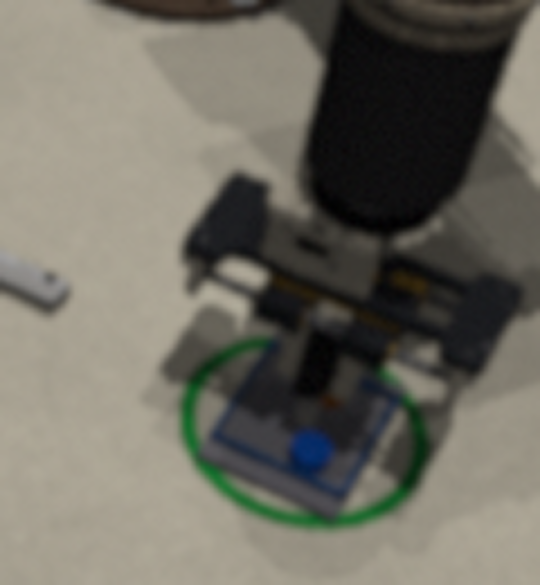

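```bash
python3 -c "
from h import *
p=w('scene',crop([(215,437),(338,494),(400,400)],260,110,4.5),.014)[:,:2]
print(p,(p[0]+p[2])/2)"
```

```text
[[0.55325996 0.16735984]
 [0.57026805 0.25320719]
 [0.47667325 0.27724383]] [0.51496661 0.22230183]
```

The rim corners put the carrier's centre at (0.515, 0.222), about 4 mm from the ring's centre. It is flat with both pucks on, so I'll lift straight up with a bit more grip.

Call:
jog_arm([
  {"dx": 0,"dy": 0,"dz": 0,"twist": 0},
  {"dx": 0,"dy": 0,"dz": 0,"twist": 0},
  {"dx": -0.001,"dy": 0,"dz": 0,"twist": 0},
  {"dx": -0.003,"dy": 0,"dz": 0,"twist": 0},
  {"dx": -0.006,"dy": 0,"dz": 0,"twist": 0},
  {"dx": -0.01,"dy": 0,"dz": 0,"twist": 0},
  {"dx": -0.015,"dy": 0,"dz": 0,"twist": 0},
  {"dx": -0.02,"dy": 0,"dz": 0,"twist": 0},
  {"dx": -0.025,"dy": 0,"dz": 0,"twist": 0},
  {"dx": -0.029,"dy": 0,"dz": 0,"twist": 0},
  {"dx": -0.032,"dy": 0,"dz": 0,"twist": 0},
  {"dx": -0.034,"dy": 0,"dz": 0,"twist": 0},
  {"dx": -0.035,"dy": 0,"dz": 0,"twist": 0},
  {"dx": -0.035,"dy": 0,"dz": 0,"twist": 0},
], newtons=40)

```text
t: 10.55
eef_pos: [0.5112, 0.2202, 0.0973]
ee_rot: [-0.523, 1.57, 0.849]
force: [-0.7, -0.5, -5.1]
width: 0.0177
```

```bash
python3 -c "
from h import *
plan(.5113,.2206,.182,-11.4)
n='scene';r,c=100,260
f=arm.grab_frame(n)[:,:,::-1]
cv2.imwrite(f'pics/{n}9.png',cv2.resize(f[r:r+130,c:c+120],None,fx=4.5,fy=4.5,interpolation=cv2.INTER_CUBIC))"
```

```text
t 10.55 pos [0.5112 0.2202 0.0973] width 0.0177 F [-0.7 -0.5 -5.1] M [-0.06 -0.07 -0.03]
axes cols [[0.0002, -0.9803, 0.1976], [0.0002, 0.1976, 0.9803], [-1.0, -0.0002, 0.0003]]
shift [-0.0847 -0.      0.0004] twist 0.0
shift [-0.0847 -0.      0.0004] twist -180.0
```

View pics/scene9.png

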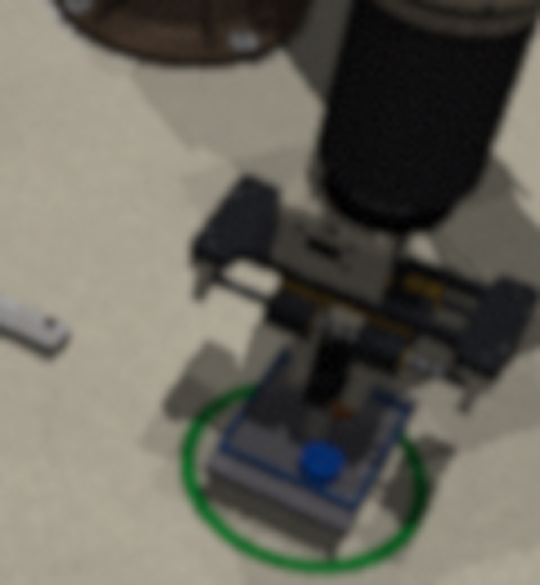

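It is lifted 35 mm and level, with a load of about 5 N on the wrist. I'll take it the rest of the way up.

Call:
jog_arm([
  {"dx": -0.001,"dy": 0,"dz": 0,"twist": 0},
  {"dx": -0.003,"dy": 0,"dz": 0,"twist": 0},
  {"dx": -0.006,"dy": 0,"dz": 0,"twist": 0},
  {"dx": -0.011,"dy": 0,"dz": 0,"twist": 0},
  {"dx": -0.017,"dy": 0,"dz": 0,"twist": 0},
  {"dx": -0.024,"dy": 0,"dz": 0,"twist": 0},
  {"dx": -0.031,"dy": 0,"dz": 0,"twist": 0},
  {"dx": -0.038,"dy": 0,"dz": 0,"twist": 0},
  {"dx": -0.045,"dy": 0,"dz": 0,"twist": 0},
  {"dx": -0.052,"dy": 0,"dz": 0,"twist": 0},
  {"dx": -0.059,"dy": 0,"dz": 0,"twist": 0},
  {"dx": -0.066,"dy": 0,"dz": 0,"twist": 0},
  {"dx": -0.072,"dy": 0,"dz": 0,"twist": 0},
  {"dx": -0.077,"dy": 0,"dz": 0,"twist": 0},
  {"dx": -0.081,"dy": 0,"dz": 0,"twist": 0},
  {"dx": -0.084,"dy": 0,"dz": 0,"twist": 0},
  {"dx": -0.085,"dy": 0,"dz": 0,"twist": 0},
  {"dx": -0.085,"dy": 0,"dz": 0,"twist": 0},
])

```text
t: 12.1
eef_pos: [0.5112, 0.2202, 0.1822]
ee_rot: [-0.541, 1.571, 0.831]
force: [-0.3, -1.0, -5.7]
width: 0.0178
```

Call:
jog_arm([
  {"dx": 0,"dy": 0,"dz": 0,"twist": 0},
  {"dx": 0,"dy": 0,"dz": 0,"twist": 0},
  {"dx": 0,"dy": 0,"dz": 0,"twist": 0},
  {"dx": 0,"dy": 0,"dz": 0,"twist": 0},
  {"dx": 0,"dy": 0,"dz": 0,"twist": 0},
  {"dx": 0,"dy": 0,"dz": 0,"twist": 0},
  {"dx": 0,"dy": 0,"dz": 0,"twist": 0},
  {"dx": 0,"dy": 0,"dz": 0,"twist": 0},
])

```text
t: 12.77
eef_pos: [0.5112, 0.2202, 0.1821]
ee_rot: [-0.709, 1.571, 0.663]
force: [-0.1, -0.8, -5.2]
width: 0.0179
```

```bash
python3 -c "
from h import *
plan(.5113,.2206,.182,-11.4)
n='scene'
f=arm.grab_frame(n)[:,:,::-1]
cv2.imwrite(f'pics/{n}11.png',cv2.resize(f,(800,600)))
cv2.imwrite(f'pics/{n}10.png',cv2.resize(f[80:210,260:380],None,fx=4.5,fy=4.5,interpolation=cv2.INTER_CUBIC))"
```

```text
t 12.7667 pos [0.5112 0.2202 0.1821] width 0.0179 F [-0.1 -0.8 -5.2] M [-0.03 -0.04  0.01]
axes cols [[0.0, -0.9803, 0.1976], [0.0, 0.1976, 0.9803], [-1.0, -0.0, 0.0]]
shift [ 0.0001 -0.      0.0004] twist 0.0
shift [ 0.0001 -0.      0.0004] twist -180.0
```

View pics/scene10.png

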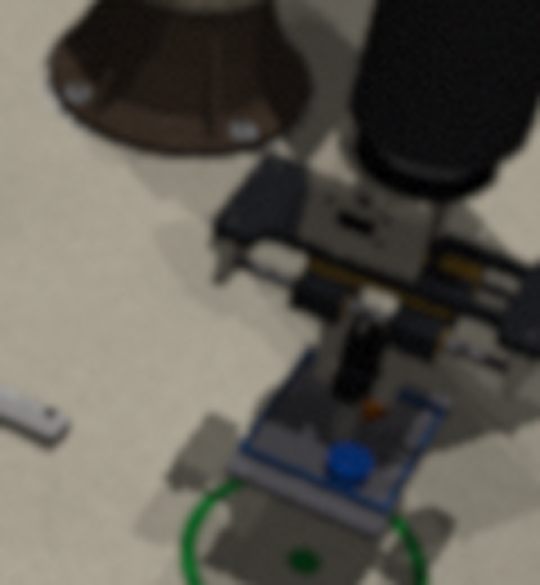

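View pics/scene11.png

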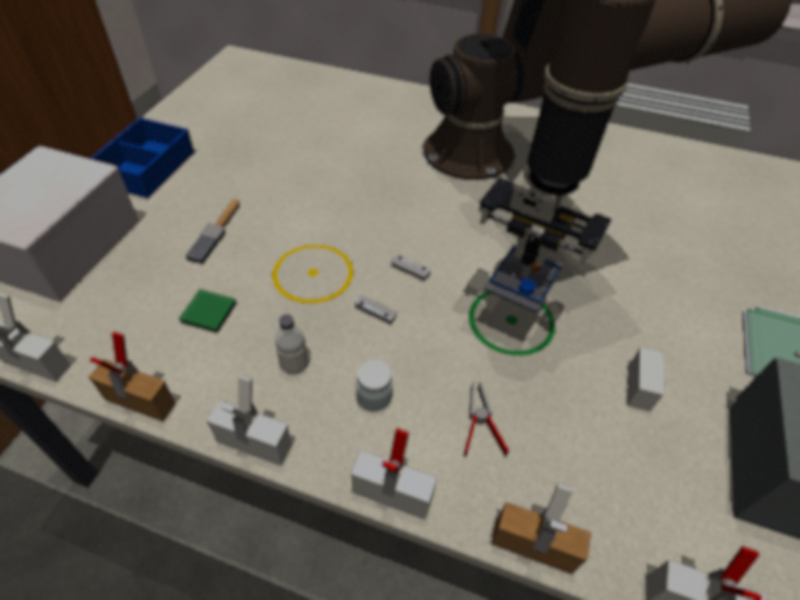

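The carrier hangs level over the green ring, with the blue puck at crop (350,462) and the amber at (373,410), both inside the rim. The bystanders haven't moved, so I'm handing the job in.

```bash
python3 -c "
from station import arm
print(arm.job_done())"
```

```text
the job is handed in; nothing more can be done
None
```

I gripped the carrier by its handle and slid it flat out of the +y end of the rails onto the green ring. I then lifted it straight up 12 cm and handed the job in with it still held, at about 13 s of the 43 s.

**On the ring:** from the scene picture, the carrier's centre was about 4 mm from the ring's centre, within the 20 mm limit. The highest wrist force I read during the slide was about 5 N.

**At hand-in:**
- **Position:** the gripper was within 1 mm of the spot aimed for above the ring, at rest, with the carrier's underside about 120 mm above the bench.
- **Grip:** the opening read 17.9 mm on the 18 mm handle, at a 40 N grip setting. The wrist carried about 5 N, which matches the carrier's weight.
- **Level and pucks:** the carrier looked level in the last picture, and both pucks were inside the rim. The amber one was partly hidden behind the fingers.
- **Bystanders:** all looked to be in their starting places.

One move call was refused because its rows left out some values, and I resent it in full. The arm did not move in between. None of the checks failed or disagreed, and handing in gave no verdict.

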